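Clear the display mat and slide the singing bowl onto it

TASK

Holding the wooden scraper, sweep the three stones off the round red mat into the tray through its open side, all of them right inside; do not touch the stones with the gripper or the bowl. Then slide the brass bowl along the counter, without lifting or tipping it, onto the cleared mat so that no part of it sticks out past the mat's edge. Leave the scraper standing on the counter clear of the mat and the tray, and do not disturb the bell, the trinket box or the copper lamp.

Things in the scene. Friction and masses are not known exactly. Their poses are not given: they have to be found in the camera images.
- mat: round dark-red felt mat with a thin yellow border, 180 mm across, let into the counter (flush, 1 mm, no step to slide over), fixed; origin at its centre, z up. Its y axis points roughly towards the tray
- tray: low wooden tray fixed to the counter beside the mat, pale floor level with the counter (no step), dark walls 22 mm high and 6 mm thick on three sides; inside 150 mm wide (its x) by 115 mm deep (its y). Origin at the centre of the inner floor; the open side is at y = -57.5 mm and faces the mat, the back wall starts at y = +57.5 mm
- scraper: wooden counter scraper standing on the counter: a pale block 110 mm long (its x) by 30 mm (its y) by 35 mm high, with a square upright blue handle 26 x 26 mm in the middle, from 35 to 95 mm high; 0.15 kg. Origin at the centre of the block's underside, z up. It is held by the handle from above and sweeps with a long face
- stone_turquoise: polished turquoise (green-blue) stone tablet, 26 x 20 x 12 mm, lying flat and loose on the mat; origin at the centre of its underside, z up
- stone_blue: polished dark blue stone tablet, 26 x 20 x 12 mm, lying flat and loose on the mat; origin at the centre of its underside, z up
- stone_ivory: polished ivory-white stone tablet, 26 x 20 x 12 mm, lying flat and loose on the mat; origin at the centre of its underside, z up
- bowl: open brass singing bowl standing loose on the counter, too wide to grip across: 126 mm across at its widest (30 mm above the counter), 122 mm across at the rim, 58 mm high, wall 5 mm, flat foot 92 mm across, about 0.5 kg. Origin at the centre of its underside, z up
- bell: bystander: small dark bronze hand bell standing upright, 68 mm across, 85 mm high; origin at the centre of its underside
- trinket_box: bystander: round turquoise trinket box with a domed lid, 72 mm across, 46 mm high; origin at the centre of its underside
- butter_lamp: bystander: small copper goblet-shaped lamp, 56 mm across, 58 mm high; origin at the centre of its underside

How it is judged (in metres and radians):
On the way, in this order (a step that is already met when the one before it is completed fails the run):
1. all three stones have been swept into the tray (x of stone_turquoise in the frame of tray between -0.075 and 0.075 m and y of stone_turquoise in the frame of tray between -0.05 and 0.0575 m and height (world z) of each of stone_turquoise, stone_blue, stone_ivory below 0.015 m and x of stone_blue in the frame of tray between -0.075 and 0.075 m and y of stone_blue in the frame of tray between -0.05 and 0.0575 m and x of stone_ivory in the frame of tray between -0.075 and 0.075 m and y of stone_ivory in the frame of tray between -0.05 and 0.0575 m), for 0.2 s.
2. the bowl has been slid onto the mat (horizontal distance between bowl and mat below 0.03 m and angle between bowl's own z axis and vertical below 0.1 rad and linear speed of bowl below 0.02 m/s and height (world z) of bowl below 0.008 m), for 0.2 s.
At the end, for the whole second after the job is handed in: Stones on the tray floor, centres 7.5 mm or more inside its open side; bowl upright and still, centre within 30 mm of the mat's centre; scraper upright and still on the counter, centre over 100 mm from the mat's centre and over 70 mm from the tray's (all of step 1 and all of step 2 and angle between scraper's own z axis and vertical below 0.2 rad and height (world z) of scraper below 0.008 m and horizontal distance between scraper and mat above 0.1 m and horizontal distance between scraper and tray above 0.07 m and linear speed of scraper below 0.02 m/s); the robot touches nothing.
It fails at once if a stone was touched by the robot itself instead of the scraper (contact force between any of the fingers, the arm and stone_turquoise above 0.3 N or contact force between any of the fingers, the arm and stone_blue above 0.3 N or contact force between any of the fingers, the arm and stone_ivory above 0.3 N).
It fails at once if the bowl was pushed against a stone (contact force between bowl and stone_turquoise above 0.3 N or contact force between bowl and stone_blue above 0.3 N or contact force between bowl and stone_ivory above 0.3 N).
It fails at once if the bowl was lifted off the counter or tipped up (height (world z) of bowl above 0.02 m or angle between bowl's own z axis and vertical above 0.35 rad).
It fails at once if the bell, trinket box or copper lamp was shifted by more than 30 mm or knocked over (distance of any of bell, trinket_box, butter_lamp from where it was at the start of the episode above 0.03 m or angle between any of bell, trinket_box, butter_lamp's own z axis and vertical above 0.4 rad).
It also fails if it takes over 61 s, if anything falls off the work surface, if the arm or the gripper's body presses on something with over 40 N, if the wrist force passes 120 N, or if a joint passes its speed limit or range.

ROBOT

A 6-joint arm with a two-finger parallel gripper is mounted at the origin on the work surface. World frame = base frame: x ahead of the robot, y to its left, z up, the work surface at z = 0. Lengths are in m, angles in degrees, forces in N, time in s.
With the tool pointing down it reaches from about 0.4 to 0.825 m from the base axis. Payload 7 kg.
Tool frame: the origin (TCP) lies midway between the tips of the shut fingers; the grasp point (between the pads) lies 19 mm behind it; z points along the fingers, x is the direction in which the jaws open and shut, and the axes are right-handed (so a half turn about z gives the same grasp; the last joint's range is limited). The gripper opens to 88 mm and grips with 3 to 60 N. Pads are 19 mm wide; open, the fingers measure 130 mm over their backs; the gripper's body (78 mm by 193 mm) begins 47 mm behind the grasp point.
Start: joints at [-51.79, 20.546, 0.682, 0, -70.136, -16.507], TCP at [0.25, -0.627, 0.227] pointing down, gripper open.
Joint ranges: [-176.03, 176.03], [-82.01, 121.73], [-58.28, 71.71], [-173.87, 95.51], [-174.79, -0.11], [-173.66, 173.66]. Speed limits (degrees/s): [136.94, 136.94, 172.46, 180, 180, 180].

INTERFACE

Orientations are given as [roll, pitch, yaw] about the fixed x, y, z axes, in that order (R = Rz(yaw) Ry(pitch) Rx(roll)).
In Python, from plant import r, vision gives the robot as it stands.
- The arm moves only by the shell command python3 -m inch 'ROWS' [FORCE]. ROWS is JSON, a list of rows, each a list of 3 entries, a list of its own where there are three numbers: the shift along the tool's x, y, z in mm, then the turn, a rotation vector about the tool's x, y, z in degrees, then the gripper's target within -1 to 1 (fully open at 1, half-way at 0, shut at -1). A call has 1 to 5 rows; each row is the pose to reach, as a shift and turn from the pose measured when the call began, along the tool's axes at that moment; what a row does not reach only later rows make up. A row lasts 1/12 s, in which the tool goes at most 41.7 mm and 7.16 degrees, less where a joint would pass 70% of its speed; a pose out of reach is approached as far as the arm can. A call with a gripper value outside its range is refused whole. The fingers move at their own pace and stop on an object; FORCE is the grip in N (left out, the last holds). Time passes only in rows, so rows that repeat a pose let the fingers close. It gives the time, the measured TCP pose, the force and the opening at its end, in the units of the state.
- r.get_state(): the state, without advancing time (a new reading comes with each control period).
- vision.capture(name): name is "scene" or "top"; returns (picture, depth): 384x512x3 uint8, red, green, blue; 384x512 float32, m along the optical axis (not along the pixel's ray), 0 where there is no reading.
- vision.camera_info(name): a dict with "fx", "fy", "cx", "cy" (pixels), "D" ([k1, k2, p1, p2, k3] as OpenCV has them; the pictures are not rectified), "R" (3x3) and "t" (3): a world point X has camera coordinates R X + t. Camera axes: x right, y down, z forward; pixel columns grow to the right and rows downward; lengths in m; the calibration is good to about 2 mm. A picture is of the moment at which its call begins. camera_info takes no time and is no camera call.
- r.close_job(): hands the job in, once; it reports no verdict.
The state is a dict: "time_s": time; "joints": joint angles; "qd": joint speeds; "joint_torque": joint torques, N m; "tcp_pos": TCP position; "eef_rot": TCP orientation; "contact_force": force on the tool from outside, world axes, zero at the start; "moment": the same for the moment, N m; "gripper_width": finger opening in m.
Only numpy, scipy, OpenCV 4.12 (cv2) and the standard library are available. Lean on these libraries where they do the work, as an engineer would, in place of code of your own. Each camera call takes 0.05 s, during which the arm holds its last target. There are 200 camera calls.

## Working session

There is one attempt and no reset: what is moved stays moved. The work goes in short steps, Python scripts to look and compute and a shell command to move; the robot and the scene stay as the last step left them, time stands still between calls to the robot, and variables do not carry over. Pictures are saved under pics/ and viewed, and the job is handed in when it is done.

```bash
ls; mkdir -p pics; python3 - <<'E'
from plant import r, vision
import cv2,numpy as np
print(r.get_state())
for n in ("scene","top"):
    p,d=vision.capture(n); np.save(f"pics/{n}0_d.npy",d); np.save(f"pics/{n}0.npy",p)
    cv2.imwrite(f"pics/{n}0.png",p[:,:,::-1]); print(n,vision.camera_info(n))
E
```

```text
pics
{'time_s': 0.0, 'joints': array([-5.17894642e+01,  2.05917062e+01,  6.33239543e-01, -2.22789462e-02,
       -7.01374429e+01, -1.65079587e+01]), 'qd': array([ 0.00606754,  0.06044636, -0.00347472, -0.03501386, -0.00439912,
       -0.0095252 ]), 'joint_torque': array([ 1.22804955e-03, -5.82709301e+01,  2.93069923e+01,  6.99733436e+00,
        7.13152884e-03, -1.55264620e-04]), 'tcp_pos': array([ 0.24941166, -0.62668083,  0.2256088 ]), 'eef_rot': array([-1.79992825e+02, -9.79077965e-02,  1.11694984e+02]), 'contact_force': array([ 1.23990722,  0.89670318, -0.0636445 ]), 'moment': array([-0.05048553, -0.03850764, -0.00476021]), 'gripper_width': 0.08763574335805606}
scene {'fx': 420.8791144119653, 'fy': 420.8791144119653, 'cx': 258.57905990802834, 'cy': 188.88102730920048, 'D': array([-0.1109137,  0.       ,  0.       ,  0.       ,  0.       ]), 'R': array([[ 0.44422613,  0.89591302, -0.00173361],
       [ 0.74074354, -0.36837454, -0.56178217],
       [-0.50394658,  0.24827416, -0.82728338]]), 't': array([-0.32741632, -0.40878321,  1.50061681])}
top {'fx': 456.6077173136275, 'fy': 456.6077173136275, 'cx': 263.52969331745084, 'cy': 188.50536795347423, 'D': array([-0.05028019,  0.        ,  0.        ,  0.        ,  0.        ]), 'R': array([[-0.00136718, -0.99974931, -0.0223484 ],
       [-0.98063198,  0.00571741, -0.19577595],
       [ 0.19585465,  0.0216479 , -0.98039396]]), 't': array([0.08006323, 0.59657421, 1.02465886])}
```

View pics/scene0.png

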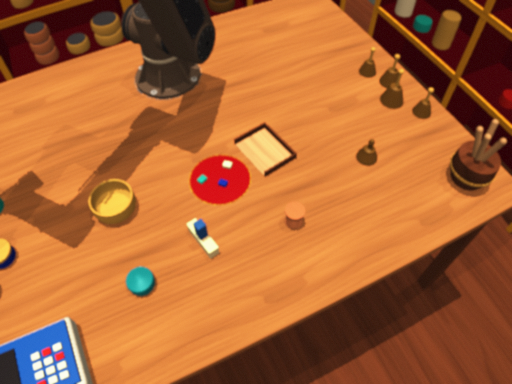

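View pics/top0.png

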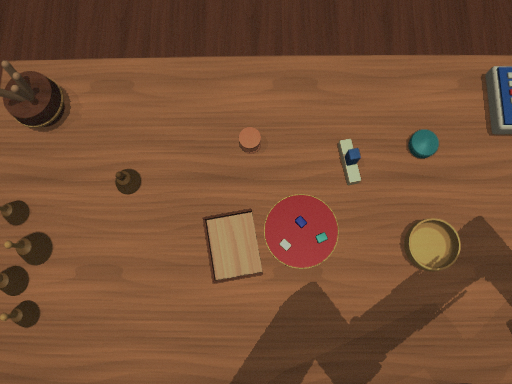

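The scene view shows the mat at about (220,180), the tray at (265,150) and the scraper at (203,237). In the top view the mat is at (301,231), the tray at (234,246) with its open side facing the mat, the scraper at (350,160) and the bowl at (433,245). The lamp is at (250,140), the box at (424,144) and the bell at (123,178). Next I'll measure them.

```bash
cat > h.py <<'E'
import cv2,numpy as np
from plant import r,vision
def ray(n,uv,z):
    c=vision.camera_info(n);K=np.array([[c["fx"],0,c["cx"]],[0,c["fy"],c["cy"]],[0,0,1]])
    p=cv2.undistortPoints(np.array(uv,float).reshape(-1,1,2),K,c["D"]).reshape(-1,2)
    R=c["R"];C=-R.T@c["t"];d=np.c_[p,np.ones(len(p))]@R
    return C+d*((z-C[2])/d[:,2])[:,None]
def blob(pic,lo,hi,box=None,minA=10):
    h=cv2.cvtColor(pic,cv2.COLOR_RGB2HSV);m=cv2.inRange(h,lo,hi)
    if box:
        k=np.zeros_like(m);x0,y0,x1,y1=box;k[y0:y1,x0:x1]=255;m&=k
    cs,_=cv2.findContours(m,cv2.RETR_EXTERNAL,cv2.CHAIN_APPROX_NONE)
    return sorted([c for c in cs if cv2.contourArea(c)>=minA],key=cv2.contourArea)[::-1]
E
python3 - <<'E'
from h import *
p=np.load("pics/top0.npy")
s=cv2.resize(p[110:290,190:470,::-1],None,fx=2.8,fy=2.8,interpolation=cv2.INTER_CUBIC);cv2.imwrite("pics/crop0.png",s)
h=cv2.cvtColor(p,cv2.COLOR_RGB2HSV)
for u,v in [(301,222),(285,244),(321,238),(290,210),(345,150),(354,157),(355,178),(235,246),(208,230),(433,245),(411,245),(424,144),(250,135)]: print((u,v),p[v,u],h[v,u])
E
```

```text
(301, 222) [ 61  72 134] [115 139 134]
(285, 244) [175 182 167] [ 44  21 182]
(321, 238) [ 83 166 143] [ 82 127 166]
(290, 210) [153  54  55] [  0 165 153]
(345, 150) [177 183 144] [ 35  54 183]
(354, 157) [ 52  86 121] [105 145 121]
(355, 178) [174 181 146] [ 36  49 181]
(235, 246) [166 124  86] [ 14 123 166]
(208, 230) [154 118  82] [ 15 119 154]
(433, 245) [169 142  79] [ 21 136 169]
(411, 245) [170 142  80] [ 21 135 170]
(424, 144) [ 71 134 126] [ 86 120 134]
(250, 135) [168 104  70] [ 10 149 168]
```

View pics/crop0.png

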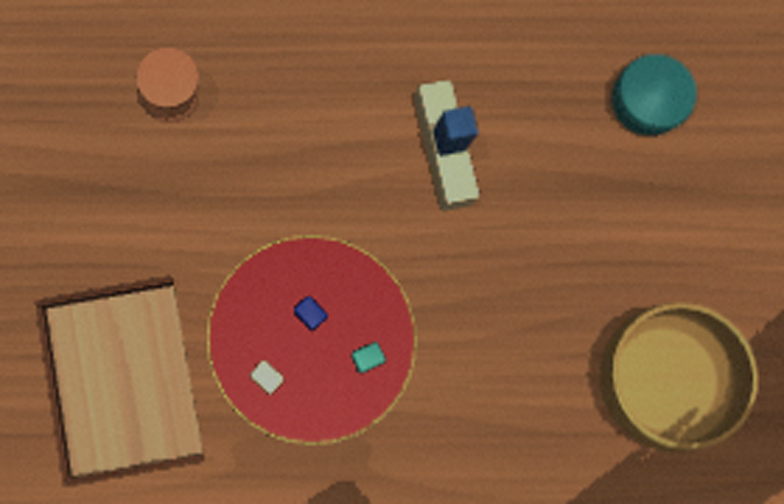

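```bash
python3 - <<'E'
from h import *
np.set_printoptions(precision=4,suppress=True)
p=np.load("pics/top0.npy");d=np.load("pics/top0_d.npy")
p2=cv2.cvtColor(p,cv2.COLOR_RGB2HSV)
m=blob(p,(0,140,60),(7,255,255),(255,185,345,275))[0]
w=ray("top",m,0.0);(c,rad)=cv2.minEnclosingCircle(w[:,:2].astype(np.float32));print("mat",c,rad, cv2.fitEllipse(w[:,:2].astype(np.float32)))
for n,lo,hi in [("blue",(108,80,40),(130,255,255)),("ivory",(20,0,140),(80,60,255)),("turq",(70,60,80),(95,255,255))]:
    c=blob(p,lo,hi,(262,193,340,270))[0]; w=ray("top",c,0.012)[:,:2].astype(np.float32); print(n,cv2.minAreaRect(w))
c=blob(p,(25,20,120),(50,90,255),(335,130,366,190)); print(len(c))
w=ray("top",np.vstack(c),0.035)[:,:2].astype(np.float32);rc=cv2.minAreaRect(w);print("scraper block",rc,cv2.boxPoints(rc))
c=blob(p,(98,80,40),(125,255,255),(335,130,370,190))[0];print("handle px",cv2.boundingRect(c))
fl=blob(p,(9,60,135),(22,160,255),(205,208,265,284))
for c in fl[:1]:
    w=ray("top",c,0)[:,:2].astype(np.float32);rc=cv2.minAreaRect(w);print("tray",rc,cv2.boxPoints(rc))
# manual tray corners
uv=np.array([(174,285),(203,456),(46,305),(70,475)])/2.8+np.array([190,110]);print(ray("top",uv,0))
# bowl via brass mask
c=blob(p,(18,95,50),(30,255,255),(400,210,470,280))
w=ray("top",c[0],0.058)[:,:2].astype(np.float32);print("bowl",cv2.minEnclosingCircle(w),cv2.fitEllipse(w),cv2.boundingRect(c[0]))
c=blob(p,(75,60,30),(100,255,255),(405,125,445,165));w=ray("top",c[0],0.025)[:,:2].astype(np.float32);print("box",cv2.minEnclosingCircle(w))
c=blob(p,(4,120,120),(12,255,255),(235,120,265,156));w=ray("top",c[0],0.058)[:,:2].astype(np.float32);print("lamp",cv2.minEnclosingCircle(w))
print("bell",ray("top",[(123,178)],0.085))
E
```

```text
mat (0.5030263662338257, -0.012302188202738762) 0.08975595235824585 ((0.5030719637870789, -0.012280101887881756), (0.17598173022270203, 0.17662711441516876), 1.6495842933654785)
blue ((0.5237188935279846, -0.011252891272306442), (0.024141825735569, 0.01744876615703106), 44.2568473815918)
ivory ((0.4682482182979584, 0.02741857059299946), (0.022213298827409744, 0.017062634229660034), 49.85057830810547)
turq ((0.48506084084510803, -0.060630135238170624), (0.018386658281087875, 0.024038340896368027), 25.250816345214844)
2
scraper block ((0.6724781394004822, -0.13397471606731415), (0.10764700174331665, 0.027579164132475853), 11.287609100341797) [[ 0.617  -0.131 ]
 [ 0.6224 -0.158 ]
 [ 0.728  -0.137 ]
 [ 0.7226 -0.1099]]
handle px (345, 148, 15, 17)
tray ((0.462820440530777, 0.14902597665786743), (0.14163443446159363, 0.1732829511165619), 89.98812103271484) [[0.3762 0.0782]
 [0.5494 0.0782]
 [0.5495 0.2198]
 [0.3762 0.2199]]
[[0.55   0.1076 0.    ]
 [0.4003 0.082  0.    ]
 [0.5325 0.2213 0.    ]
 [0.3842 0.1972 0.    ]]
bowl ((0.464446485042572, -0.3134486675262451), 0.06521107256412506) ((0.46438249945640564, -0.3098996877670288), (0.10981439799070358, 0.11636348813772202), 20.24718475341797) (405, 218, 56, 53)
box ((0.7163726687431335, -0.3202636241912842), 0.0388774648308754)
lamp ((0.7357086539268494, 0.11374130845069885), 0.04815959557890892)
bell [[0.619  0.4088 0.085 ]]
```

Sizes check out: the mat is 179 mm across, the tray floor 152 x 115, the stones about 24 x 18 and the scraper 108 x 28. The tray yaw is about 9° and the scraper yaw about 11°. Cross-checking the scraper handle and the bowl with the second camera before moving.

```bash
python3 - <<'E'
from h import *
np.set_printoptions(precision=4,suppress=True)
o=np.array([190,110])
print("handle top",ray("top",[np.array([461,116])/2.8+o],.095),"bowl rim",ray("top",[np.array([685,376])/2.8+o],.058))
p=np.load("pics/scene0.npy")
s=cv2.resize(p[130:270,80:320,::-1],None,fx=3.3,fy=3.3,interpolation=cv2.INTER_CUBIC);cv2.imwrite("pics/scrop0.png",s)
c=vision.camera_info("scene");K=np.array([[c["fx"],0,c["cx"]],[0,c["fy"],c["cy"]],[0,0,1]])
P=np.array([[.6725,-.134,.095],[.464,-.313,.058],[.503,-.0123,0],[.467,.152,0]])
q=cv2.projectPoints(P,cv2.Rodrigues(c["R"])[0],c["t"],K,c["D"])[0].reshape(-1,2);print((q-[80,130])*3.3)
E
```

```text
handle top [[ 0.6767 -0.1353  0.095 ]] bowl rim [[ 0.4629 -0.3192  0.058 ]]
[[392.9191 306.8992]
 [106.9722 215.4819]
 [461.0654 158.9999]
 [606.5796  67.7435]]
```

View pics/scrop0.png

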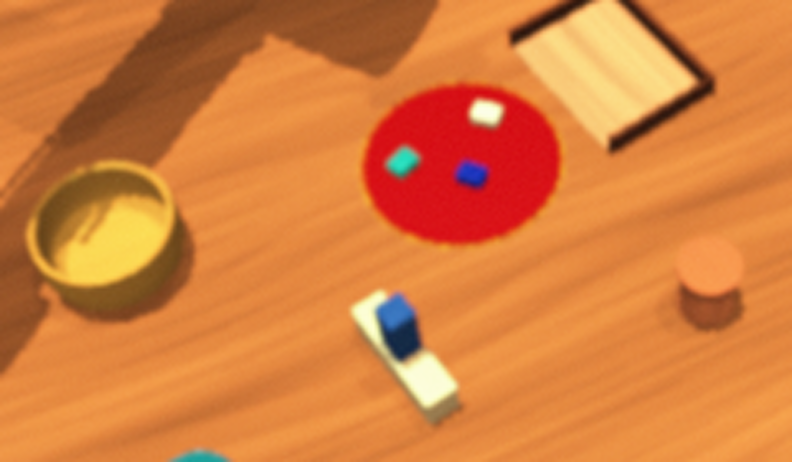

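The scene crop shows the handle top at (397,312) and the rim centre near (103,222), both within 2 px of the projections. I'll triangulate with both views and compute the move.

```bash
cat >> h.py <<'E'
from scipy.spatial.transform import Rotation as Ro
def move(x,y,z,yaw):
    s=r.get_state();R=Ro.from_euler("xyz",s["eef_rot"],degrees=True)
    G=Ro.from_euler("xyz",[180,0,yaw],degrees=True)
    dp=R.inv().apply(np.array([x,y,z])-s["tcp_pos"])*1000
    print("t",round(s["time_s"],2),"shift",np.round(dp,1),"turn",np.round((R.inv()*G).as_rotvec(degrees=True),2),"tcp",np.round(s["tcp_pos"],4),np.round(s["eef_rot"],2))
E
python3 - <<'E'
from h import *
np.set_printoptions(precision=4,suppress=True)
print(ray("scene",[np.array([397,312])/3.3+[80,130]],.095),ray("scene",[np.array([103,222])/3.3+[80,130]],.058),ray("scene",[np.array([461,163])/3.3+[80,130]],0))
move(.675,-.1345,.15,101.3)
move(.675,-.1345,.045,101.3)
E
```

```text
[[ 0.678  -0.1329  0.095 ]] [[ 0.4689 -0.3178  0.058 ]] [[ 0.507  -0.0141  0.    ]]
t 0.1 shift [299.9 577.4  76.1] turn [-0.02 -0.08 10.4 ] tcp [ 0.2494 -0.6268  0.2257] [-179.99   -0.09  111.7 ]
t 0.1 shift [299.8 577.5 181.1] turn [-0.02 -0.08 10.4 ] tcp [ 0.2494 -0.6268  0.2257] [-179.99   -0.09  111.7 ]
```

```bash
python3 -m inch '[[[300,577,60],[0,0,10.4],1],[[300,577,60],[0,0,10.4],1],[[300,577,60],[0,0,10.4],1],[[300,577,60],[0,0,10.4],1],[[300,577,60],[0,0,10.4],1]]' 30; python3 -c "
from h import *
move(.676,-.134,.15,101.3)"
```

```text
time_s: 0.52
tcp_pos: [0.3849, -0.4694, 0.2069]
eef_rot: [-180.0, -0.1, 101.3]
contact_force: [0.6, -0.8, -0.0]
gripper_width: 0.0875
t 0.52 shift [271.9 351.   57.1] turn [-0.04 -0.11 -0.04] tcp [ 0.3849 -0.4694  0.2069] [-1.7996e+02 -1.1000e-01  1.0126e+02]
```

```bash
python3 -m inch '[[[272,351,40],[0,0,0],1],[[272,351,40],[0,0,0],1],[[272,351,40],[0,0,0],1],[[272,351,40],[0,0,0],1],[[272,351,40],[0,0,0],1]]'; python3 -c "
from h import *
move(.676,-.134,.15,101.3)"
```

```text
time_s: 0.93
tcp_pos: [0.521, -0.3123, 0.1884]
eef_rot: [-180.0, -0.1, 101.3]
contact_force: [0.3, -1.1, -0.1]
gripper_width: 0.0877
t 0.93 shift [144.5 186.9  38.5] turn [-0.05 -0.12 -0.04] tcp [ 0.521  -0.3123  0.1884] [-1.7995e+02 -1.2000e-01  1.0126e+02]
```

```bash
python3 -m inch '[[[145,187,39],[0,0,0],1],[[145,187,39],[0,0,0],1],[[145,187,39],[0,0,0],1],[[145,187,39],[0,0,0],1],[[145,187,39],[0,0,0],1]]';python3 -m inch '[[[15,20,4],[0,0,0],1],[[15,20,4],[0,0,0],1],[[15,20,4],[0,0,0],1]]'; python3 -c "
from h import *
move(.676,-.134,.045,101.3)
p,d=vision.capture('top');cv2.imwrite('pics/t1.png',p[60:260,230:470,::-1].repeat(3,0).repeat(3,1))
p,d=vision.capture('scene');cv2.imwrite('pics/s1.png',p[160:300,100:300,::-1].repeat(4,0).repeat(4,1))
"
```

```text
time_s: 1.35
tcp_pos: [0.6552, -0.1566, 0.1543]
eef_rot: [-179.9, -0.1, 101.3]
contact_force: [-0.1, -0.7, -0.8]
gripper_width: 0.0876
time_s: 1.6
tcp_pos: [0.6721, -0.1363, 0.1487]
eef_rot: [-179.8, -0.2, 101.4]
contact_force: [0.1, -0.2, 0.2]
gripper_width: 0.0875
t 1.6 shift [  1.2   4.7 103.7] turn [-0.22 -0.16  0.1 ] tcp [ 0.6721 -0.1363  0.1487] [-1.7978e+02 -1.6000e-01  1.0140e+02]
```

View pics/t1.png

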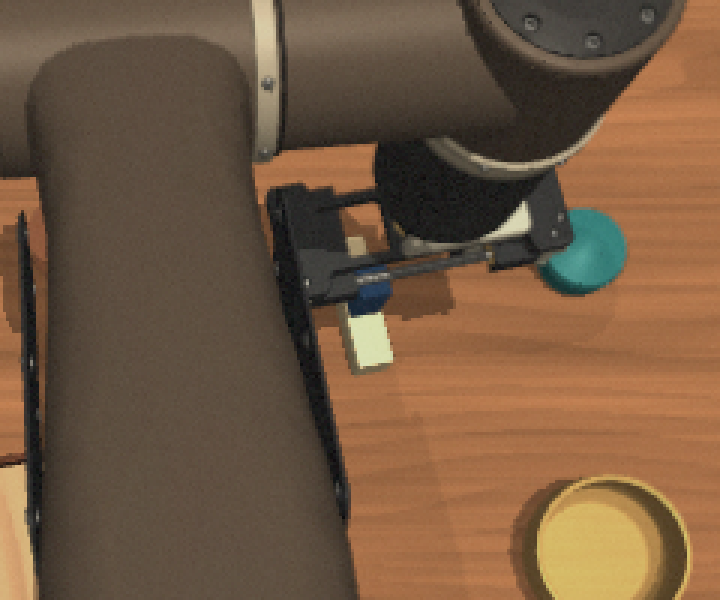

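View pics/s1.png

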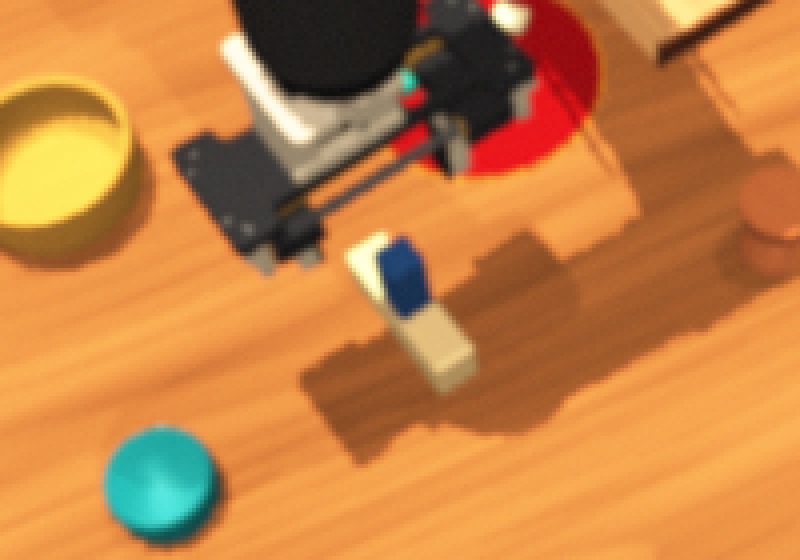

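The top view shows the gripper over the scraper and the scene view shows the fingertips straddling the handle at (400,270). Now descending and gripping.

```bash
python3 -m inch '[[[1,5,25],[0,0,0],1],[[1,5,52],[0,0,0],1],[[1,5,78],[0,0,0],1],[[1,5,104],[0,0,0],1],[[1,5,104],[0,0,0],1]]';python3 -c "
from h import *
move(.676,-.134,.045,101.3)"
```

```text
time_s: 2.12
tcp_pos: [0.6714, -0.1371, 0.0409]
eef_rot: [-179.4, -0.3, 101.1]
contact_force: [-1.6, 0.6, -1.1]
gripper_width: 0.0876
t 2.12 shift [ 2.2  5.1 -4.2] turn [-0.58 -0.27 -0.18] tcp [ 0.6714 -0.1371  0.0409] [-179.42   -0.27  101.11]
```

```bash
python3 -m inch '[[[2,5,-4],[-0.6,0,0],1],[[2,5,-4],[-0.6,0,0],1],[[2,5,-4],[-0.6,0,0],-1],[[2,5,-4],[-0.6,0,0],-1],[[2,5,-4],[-0.6,0,0],-1]]' 40;python3 -m inch '[[[0,0,0],[0,0,0],-1],[[0,0,0],[0,0,0],-1],[[0,0,0],[0,0,0],-1],[[0,0,0],[0,0,0],-1]]';python3 -c "
from h import *
move(.5106,-.105,.047,99)"
```

```text
time_s: 2.53
tcp_pos: [0.6768, -0.1343, 0.0465]
eef_rot: [179.8, -0.2, 101.1]
contact_force: [0.0, 0.5, 0.2]
gripper_width: 0.0731
time_s: 2.87
tcp_pos: [0.6769, -0.1342, 0.0467]
eef_rot: [179.8, -0.2, 101.1]
contact_force: [-1.0, -0.0, 0.4]
gripper_width: 0.0468
t 2.87 shift [  60.7 -157.5   -0.5] turn [ 0.17 -0.25  2.12] tcp [ 0.6769 -0.1342  0.0467] [179.83  -0.25 101.12]
```

```bash
python3 -m inch '[[[0,0,0],[0,0,0],-1],[[0,0,0],[0,0,0],-1],[[0,0,0],[0,0,0],-1],[[0,0,0],[0,0,0],-1],[[0,0,0],[0,0,0],-1]]';python3 -c "
from h import *
move(.5106,-.105,.047,99)"
```

```text
time_s: 3.28
tcp_pos: [0.6767, -0.1341, 0.0464]
eef_rot: [179.9, -0.3, 101.1]
contact_force: [-0.8, -0.4, -0.8]
gripper_width: 0.0257
t 3.28 shift [  60.6 -157.3   -0.7] turn [ 0.14 -0.26  2.12] tcp [ 0.6767 -0.1341  0.0464] [179.86  -0.25 101.12]
```

```bash
python3 -m inch '[[[0,0,-4],[0,0,0],-1],[[15,-35,-4],[0,0,1],-1],[[30,-75,-4],[0,0,2],-1],[[45,-115,-4],[0,0,2.1],-1],[[60,-150,-4],[0,0,2.1],-1]]';python3 -m inch '[[[1,-10,0],[0,0,0],-1],[[1,-10,0],[0,0,0],-1],[[1,-10,0],[0,0,0],-1]]'; python3 -c "
from h import *
move(.5106,-.105,.049,99)
p,d=vision.capture('top');cv2.imwrite('pics/t2.png',p[140:300,190:420,::-1].repeat(3,0).repeat(3,1))
p,d=vision.capture('scene');cv2.imwrite('pics/s2.png',p[120:260,130:330,::-1].repeat(4,0).repeat(4,1))
"
```

```text
time_s: 3.7
tcp_pos: [0.5157, -0.1043, 0.05]
eef_rot: [179.9, -0.3, 99.0]
contact_force: [0.2, 1.5, -0.9]
gripper_width: 0.0261
time_s: 3.95
tcp_pos: [0.5054, -0.1047, 0.0509]
eef_rot: [179.8, -0.3, 99.0]
contact_force: [0.2, 0.2, -2.1]
gripper_width: 0.026
t 3.95 shift [-1.1  5.1  1.9] turn [ 0.17 -0.26  0.01] tcp [ 0.5054 -0.1047  0.0509] [179.83  -0.26  99.01]
```

View pics/t2.png

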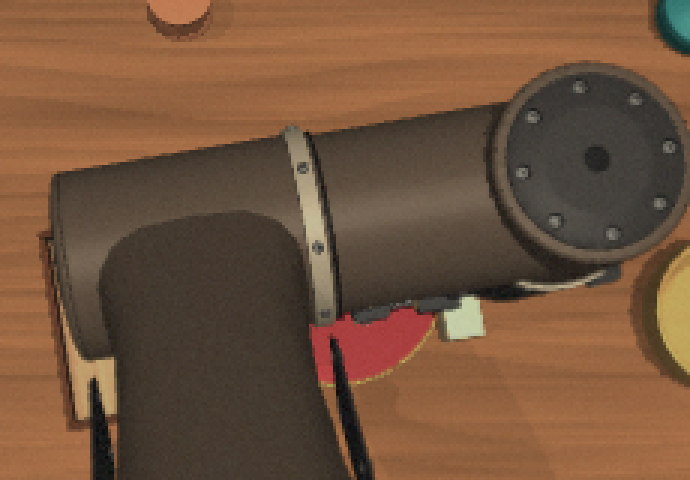

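View pics/s2.png

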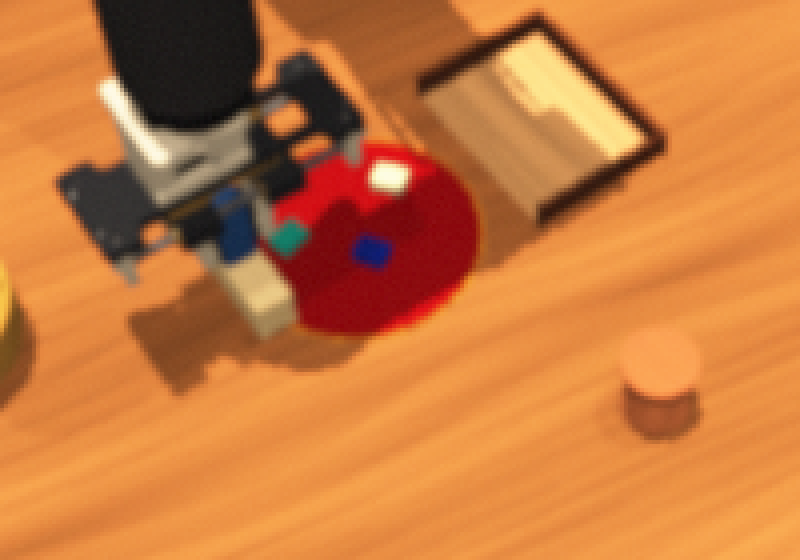

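The scene view shows the scraper behind all three stones, parallel to the tray's open side and just short of the turquoise stone at (290,238). Shifting it sideways 7 mm, lowering it, then sweeping along tool x.

```bash
python3 -m inch '[[[0,3.5,2],[0,0,0],-1],[[0,7,3],[0,0,0],-1],[[0,7,3],[0,0,0],-1]]';python3 -m inch '[[[10,0,0],[0,0,0],-1],[[22,0,0],[0,0,0],-1],[[34,0,0],[0,0,0],-1],[[46,0,0],[0,0,0],-1],[[58,0,0],[0,0,0],-1]]'; python3 -c "
from h import *
move(.4668+.005*.988+.035*.156,.152+.0008-.035*.988,.048,99)
p,d=vision.capture('scene');cv2.imwrite('pics/s3.png',p[120:260,130:330,::-1].repeat(4,0).repeat(4,1))
"
```

```text
time_s: 4.3
tcp_pos: [0.515, -0.1036, 0.0471]
eef_rot: [179.8, -0.2, 99.0]
contact_force: [-0.3, -0.1, -1.9]
gripper_width: 0.026
time_s: 4.72
tcp_pos: [0.5056, -0.045, 0.0472]
eef_rot: [179.8, -0.2, 99.0]
contact_force: [-0.3, -0.3, -1.8]
gripper_width: 0.0259
t 4.72 shift [ 1.657e+02 -2.500e+00 -1.000e-01] turn [ 0.16 -0.25 -0.  ] tcp [ 0.5056 -0.045   0.0472] [179.84  -0.25  99.  ]
```

View pics/s3.png

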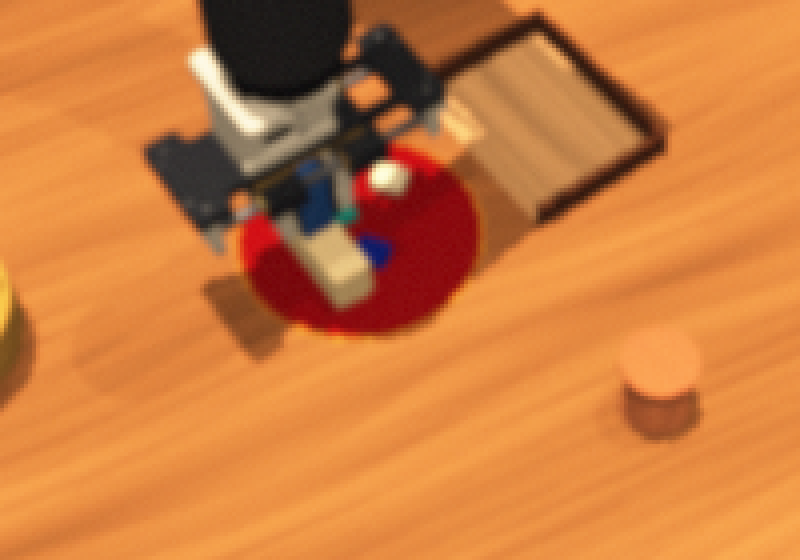

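The blue stone at (375,252) and the turquoise at (347,215) are now against the blade, with the ivory at (390,178) ahead. Continuing.

```bash
python3 -m inch '[[[12,0,0],[0,0,0],-1],[[24,-1,0],[0,0,0],-1],[[36,-1,0],[0,0,0],-1],[[48,-2,0],[0,0,0],-1],[[60,-2,0],[0,0,0],-1]]';python3 -m inch '[[[12,0,0],[0,0,0],-1],[[24,0,0],[0,0,0],-1],[[36,0,0],[0,0,0],-1],[[48,0,0],[0,0,0],-1],[[60,0,0],[0,0,0],-1]]'; python3 -c "
from h import *
move(.4668+.005*.988+.035*.156,.152+.0008-.035*.988,.048,99)
p,d=vision.capture('scene');cv2.imwrite('pics/s4.png',p[100:240,130:330,::-1].repeat(4,0).repeat(4,1))
"
```

```text
time_s: 5.18
tcp_pos: [0.4936, 0.0163, 0.0475]
eef_rot: [179.8, -0.3, 99.0]
contact_force: [0.1, -0.2, -0.7]
gripper_width: 0.0261
time_s: 5.6
tcp_pos: [0.4837, 0.0767, 0.0478]
eef_rot: [179.8, -0.3, 99.1]
contact_force: [-0.0, -0.0, -1.7]
gripper_width: 0.0257
t 5.6 shift [42.   0.2 -0. ] turn [ 0.16 -0.26  0.06] tcp [0.4837 0.0767 0.0478] [179.84  -0.26  99.07]
```

View pics/s4.png

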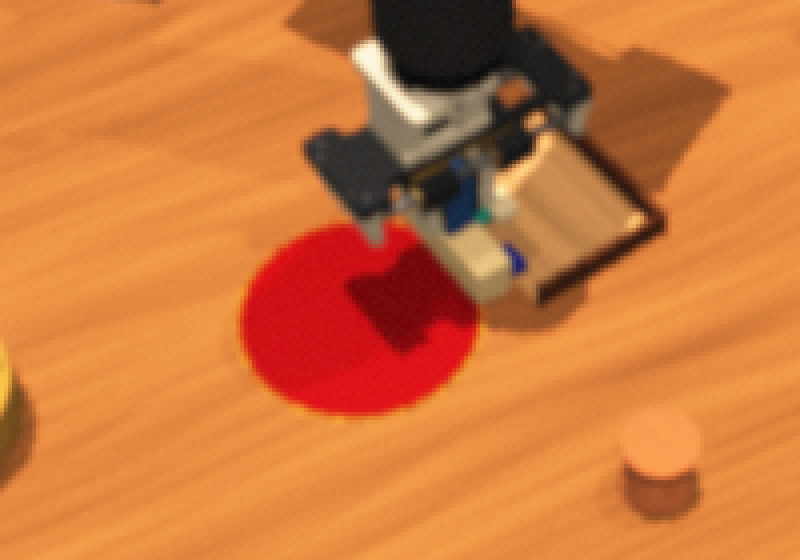

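All three stones are ahead of the blade at the tray mouth: blue at (517,258), turquoise at (483,215), ivory at (503,205). The blade end clears the wall at (542,295), so I'll finish the sweep, slowing at the end.

```bash
python3 -m inch '[[[10,0,0],[0,0,0],-1],[[20,0,0],[0,0,0],-1],[[29,0,0],[0,0,0],-1],[[37,0,0],[0,0,0],-1],[[44,0,0],[0,0,0],-1]]'; python3 -m inch '[[[3,0,0],[0,0,0],-1],[[4,0,0],[0,0,0],-1],[[2,0,0],[0,0,0],-1],[[-8,0,0],[0,0,0],-1],[[-25,0,0],[0,0,0],-1]]';python3 -m inch '[[[-30,0,0],[0,0,0],-1],[[-70,0,0],[0,0,0],-1],[[-110,0,0],[0,0,0],-1],[[-150,0,0],[0,0,0],-1],[[-160,0,0],[0,0,0],-1]]'; python3 -c "
from h import *
move(.675,-.134,.049,101)
p,d=vision.capture('scene');cv2.imwrite('pics/s5.png',p[100:240,130:330,::-1].repeat(4,0).repeat(4,1))
"
```

```text
time_s: 6.07
tcp_pos: [0.4769, 0.1224, 0.0481]
eef_rot: [179.8, -0.3, 99.1]
contact_force: [0.6, -0.2, -2.6]
gripper_width: 0.0255
time_s: 6.48
tcp_pos: [0.481, 0.0976, 0.0481]
eef_rot: [179.8, -0.3, 99.2]
contact_force: [0.5, 0.7, -1.8]
gripper_width: 0.026
time_s: 6.9
tcp_pos: [0.5062, -0.0653, 0.0471]
eef_rot: [179.8, -0.3, 99.0]
contact_force: [0.6, -0.3, -1.6]
gripper_width: 0.026
t 6.9 shift [-94.2 156.   -1.9] turn [ 0.17 -0.26 -2.  ] tcp [ 0.5062 -0.0653  0.0471] [179.83  -0.27  99.  ]
```

View pics/s5.png

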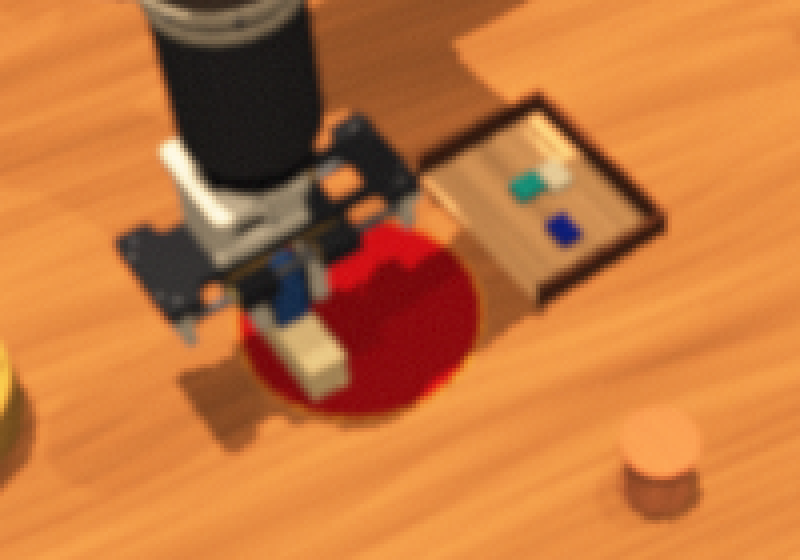

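All three stones lie well inside the tray: turquoise at (527,186), ivory at (555,177), blue at (563,229). Next I'll take the scraper back to its old place.

```bash
python3 -m inch '[[[-20,30,-3],[0,0,0],-1],[[-40,64,-3],[0,0,-1],-1],[[-60,98,-3],[0,0,-2],-1],[[-80,130,-3],[0,0,-2],-1],[[-94,156,-3],[0,0,-2],-1]]'; python3 -m inch '[[[0,8,0],[0,0,0],-1],[[0,8,0],[0,0,0],-1],[[0,8,0],[0,0,0],-1]]'; python3 -c "
from h import *
move(.675,-.134,.0464,101)
p,d=vision.capture('scene')
for n,lo,hi in [('blue',(108,120,40),(130,255,255)),('ivory',(15,0,140),(80,110,255)),('turq',(70,100,80),(95,255,255))]:
  for c in blob(p,lo,hi,(236,130,294,172),6)[:2]:
    q=c.reshape(-1,2).mean(0);w=ray('scene',[q],.007)[0];e=w[:2]-[.4668,.152];print(n,q,w,'tray',e@[.988,.156],e@[-.156,.988])
"
```

```text
time_s: 7.37
tcp_pos: [0.6768, -0.1361, 0.0497]
eef_rot: [179.8, -0.2, 100.9]
contact_force: [1.5, -0.3, -0.9]
gripper_width: 0.0261
time_s: 7.62
tcp_pos: [0.6835, -0.1351, 0.0486]
eef_rot: [179.9, -0.3, 100.8]
contact_force: [0.0, 0.4, -1.0]
gripper_width: 0.026
t 7.62 shift [ 2.7 -8.2  2.2] turn [ 0.07 -0.28 -0.19] tcp [ 0.6835 -0.1351  0.0486] [179.93  -0.28 100.81]
blue [270.42857143 157.        ] [0.5037549  0.15593223 0.007     ] tray 0.03712486418874069 -0.0018799221646242058
ivory [269.58064516 151.62096774] [0.48385868 0.1632721  0.007     ] tray 0.018612427223353607 0.0084756757303759
turq [261.26666667 146.33333333] [0.45359999 0.14985872 0.007     ] tray -0.013375653017289426 -5.638428691355114e-05
```

The stones measure at tray y of about 0, well past -0.05. Lowering and releasing the scraper.

```bash
python3 -m inch '[[[0,0,1],[0,0,0],-1],[[0,0,2],[0,0,0],-1],[[0,0,2.5],[0,0,0],-1],[[0,0,2.5],[0,0,0],-1]]'; python3 -m inch '[[[0,0,0],[0,0,0],1],[[0,0,0],[0,0,0],1],[[0,0,0],[0,0,0],1],[[0,0,0],[0,0,0],1],[[0,0,0],[0,0,0],1]]'; python3 -m inch '[[[0,0,0],[0,0,0],1],[[0,0,0],[0,0,0],1],[[0,0,0],[0,0,0],1],[[0,0,0],[0,0,0],1]]'
```

```text
time_s: 8.0
tcp_pos: [0.6827, -0.1343, 0.0468]
eef_rot: [179.9, -0.3, 100.9]
contact_force: [-0.1, -0.6, -1.6]
gripper_width: 0.0259
time_s: 8.42
tcp_pos: [0.6828, -0.1344, 0.0469]
eef_rot: [179.9, -0.3, 100.9]
contact_force: [0.1, -0.5, 0.5]
gripper_width: 0.0535
time_s: 8.75
tcp_pos: [0.6828, -0.1344, 0.0469]
eef_rot: [179.9, -0.3, 100.9]
contact_force: [-0.3, -0.2, 0.0]
gripper_width: 0.0803
```

```bash
python3 -m inch '[[[0,0,-25],[0,0,0],1],[[0,0,-60],[0,0,0],1],[[0,0,-100],[0,0,0],1],[[0,0,-110],[0,0,0],1]]'; python3 -c "
from h import *
move(.4536,-.417,.14,172.9)
p,d=vision.capture('scene');cv2.imwrite('pics/s6.png',p[120:260,80:300,::-1].repeat(3,0).repeat(3,1))"
```

```text
time_s: 9.08
tcp_pos: [0.6857, -0.1356, 0.1641]
eef_rot: [179.4, -0.1, 100.9]
contact_force: [1.1, -0.1, 1.6]
gripper_width: 0.0874
t 9.08 shift [-232.4 -281.5   20.8] turn [  0.56   0.27 -71.97] tcp [ 0.6857 -0.1356  0.1641] [ 1.7942e+02 -1.0000e-01  1.0093e+02]
```

View pics/s6.png

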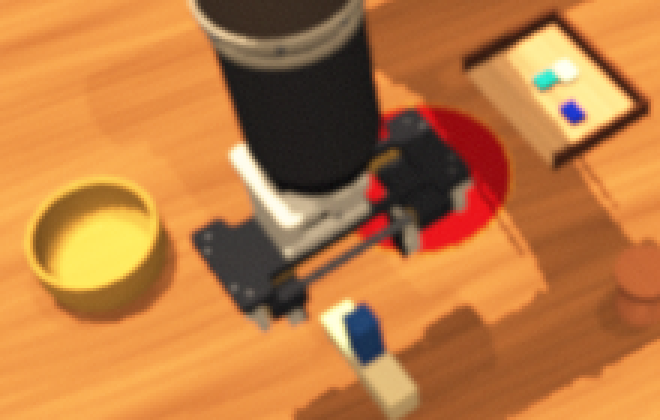

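The scraper stands free at (370,350) and the stones are in the tray at (545,80), (565,70) and (572,110). Moving on to behind the bowl.

```bash
python3 -m inch '[[[-232,-281,0],[0.5,0,-36],1],[[-232,-281,0],[0.5,0,-36],1],[[-232,-281,0],[0.5,0,-36],1],[[-232,-281,0],[0.5,0,-36],1],[[-232,-281,0],[0.5,0,-36],1]]'; python3 -c "
from h import *
move(.4536,-.417,.15,172.9)"
```

```text
time_s: 9.55
tcp_pos: [0.5501, -0.2975, 0.1592]
eef_rot: [179.9, 0.2, 137.0]
contact_force: [1.1, 0.1, 0.6]
gripper_width: 0.0876
t 9.55 shift [ -10.8 -153.2    8.9] turn [  0.08   0.19 -35.87] tcp [ 0.5501 -0.2975  0.1592] [1.7987e+02 1.6000e-01 1.3703e+02]
```

```bash
python3 -m inch '[[[-11,-153,5],[0,0,-36],1],[[-11,-153,5],[0,0,-36],1],[[-11,-153,5],[0,0,-36],1],[[-11,-153,5],[0,0,-36],1],[[-11,-153,5],[0,0,-36],1]]';  python3 -m inch '[[[0,0,0],[0,0,0],1],[[0,0,0],[0,0,0],1]]';python3 -c "
from h import *
move(.4536,-.417,.025,172.9)
p,d=vision.capture('top');cv2.imwrite('pics/t7.png',p[140:384,270:512,::-1].repeat(2,0).repeat(2,1))
c=blob(p,(18,95,50),(30,255,255),(400,210,470,280))
w=ray('top',c[0],0.058)[:,:2].astype(np.float32);print('bowl',cv2.minEnclosingCircle(w))
"
```

```text
time_s: 9.97
tcp_pos: [0.4499, -0.4206, 0.1537]
eef_rot: [180.0, 0.2, 171.8]
contact_force: [0.7, -0.1, -1.4]
gripper_width: 0.0874
time_s: 10.13
tcp_pos: [0.4493, -0.4211, 0.1538]
eef_rot: [180.0, 0.2, 171.5]
contact_force: [0.4, -0.0, 0.6]
gripper_width: 0.0878
t 10.13 shift [ -3.3   4.7 128.8] turn [ 0.    0.15 -1.4 ] tcp [ 0.4493 -0.4211  0.1538] [1.7999e+02 1.5000e-01 1.7150e+02]
bowl ((0.45954078435897827, -0.30095887184143066), 0.058335985988378525)
```

View pics/t7.png

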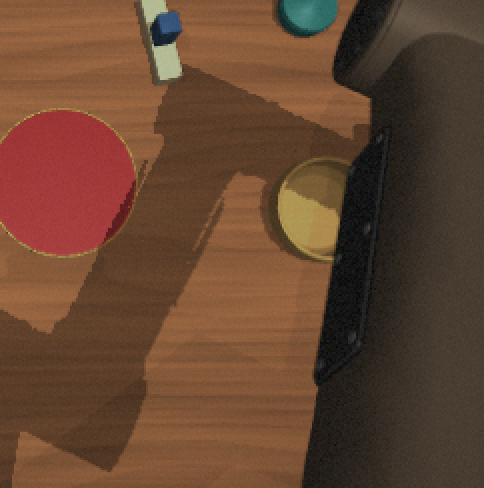

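The bowl at (320,208) is partly hidden by the arm in the top view and has not moved. Descending to 26 mm behind it.

```bash
python3 -m inch '[[[-3,4,30],[0,0,-1.4],1],[[-3,4,60],[0,0,-1.4],1],[[-3,4,90],[0,0,-1.4],1],[[-3,4,115],[0,0,-1.4],1],[[-3,4,124],[0,0,-1.4],1]]';python3 -c "
from h import *
move(.4536,-.417,.026,172.9)
p,d=vision.capture('scene');cv2.imwrite('pics/s7.png',p[120:280,20:240,::-1].repeat(3,0).repeat(3,1))
"
```

```text
time_s: 10.6
tcp_pos: [0.4528, -0.4149, 0.0261]
eef_rot: [179.9, -0.1, 172.8]
contact_force: [-0.8, 0.4, -0.3]
gripper_width: 0.0877
t 10.6 shift [-1.1 -2.   0.1] turn [ 0.13 -0.1  -0.12] tcp [ 0.4528 -0.4149  0.0261] [ 1.7987e+02 -1.0000e-01  1.7278e+02]
```

View pics/s7.png

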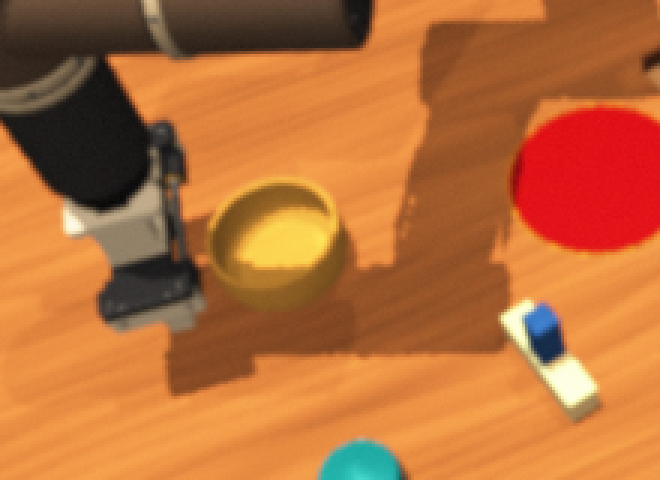

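The gripper is behind the bowl at (275,240), in line with the mat, and the path is clear. Starting the push gently.

```bash
python3 -m inch '[[[-1,6,0],[0,0,0],1],[[-1,14,0],[0,0,0],1],[[-1,22,0],[0,0,0],1],[[-1,30,0],[0,0,0],1],[[-1,37,0],[0,0,0],1]]';python3 -m inch '[[[0,6,0],[0,0,0],1],[[0,12,0],[0,0,0],1],[[0,18,0],[0,0,0],1],[[0,24,0],[0,0,0],1],[[0,30,0],[0,0,0],1]]';python3 -m inch '[[[0,8,0],[0,0,0],1],[[0,16,0],[0,0,0],1],[[0,24,0],[0,0,0],1],[[0,32,0],[0,0,0],1],[[0,40,0],[0,0,0],1]]';python3 -c "
from h import *
move(.497,-.0676,.026,172.9)
p,d=vision.capture('scene');cv2.imwrite('pics/s8.png',p[120:280,20:240,::-1].repeat(3,0).repeat(3,1))
"
```

```text
time_s: 11.07
tcp_pos: [0.4592, -0.3776, 0.0274]
eef_rot: [179.9, -0.0, 172.8]
contact_force: [0.2, 0.0, 0.8]
gripper_width: 0.0877
time_s: 11.48
tcp_pos: [0.4635, -0.3479, 0.0281]
eef_rot: [179.9, 0.1, 172.8]
contact_force: [-0.5, -4.6, 2.6]
gripper_width: 0.0877
time_s: 11.9
tcp_pos: [0.4686, -0.3074, 0.0281]
eef_rot: [179.9, 0.1, 172.9]
contact_force: [0.3, -3.8, 1.8]
gripper_width: 0.0875
t 11.9 shift [  1.6 241.5   2.3] turn [ 0.05  0.05 -0.05] tcp [ 0.4686 -0.3074  0.0281] [1.7995e+02 5.0000e-02 1.7285e+02]
```

View pics/s8.png

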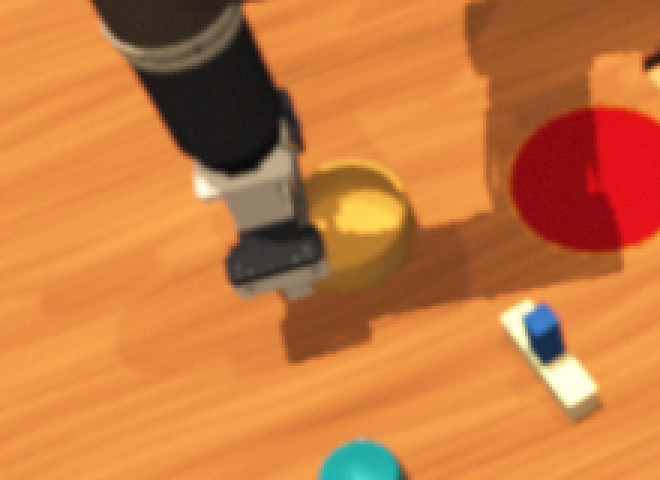

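The bowl at (355,225) is nested between the fingers and sliding upright at about 4 N. Continuing.

```bash
python3 -m inch '[[[0,9,0],[0,0,0],1],[[0,19,0],[0,0,0],1],[[0,29,1],[0,0,0],1],[[0,39,1],[0,0,0],1],[[0,49,1],[0,0,0],1]]';python3 -m inch '[[[0,10,0],[0,0,0],1],[[0,20,0],[0,0,0],1],[[0,30,0],[0,0,0],1],[[0,40,0],[0,0,0],1],[[0,50,0],[0,0,0],1]]';python3 -m inch '[[[0,10,0],[0,0,0],1],[[0,20,0],[0,0,0],1],[[1,30,0],[0,0,0],1],[[1,40,0],[0,0,0],1],[[1,50,0],[0,0,0],1]]';python3 -c "
from h import *
move(.497,-.0676,.026,172.9)
p,d=vision.capture('scene');cv2.imwrite('pics/s9.png',p[100:260,80:300,::-1].repeat(3,0).repeat(3,1))
"
```

```text
time_s: 12.37
tcp_pos: [0.4748, -0.2569, 0.0273]
eef_rot: [179.9, 0.1, 172.9]
contact_force: [-0.9, -4.5, 3.7]
gripper_width: 0.0873
time_s: 12.78
tcp_pos: [0.481, -0.2062, 0.0273]
eef_rot: [179.9, 0.0, 172.9]
contact_force: [-1.0, -3.5, 3.3]
gripper_width: 0.0875
time_s: 13.2
tcp_pos: [0.4861, -0.1555, 0.0273]
eef_rot: [179.9, 0.0, 172.9]
contact_force: [-0.5, -4.4, 2.9]
gripper_width: 0.0879
t 13.2 shift [ 0.  88.6  1.4] turn [ 0.07  0.02 -0.02] tcp [ 0.4861 -0.1555  0.0273] [1.7993e+02 2.0000e-02 1.7288e+02]
```

View pics/s9.png

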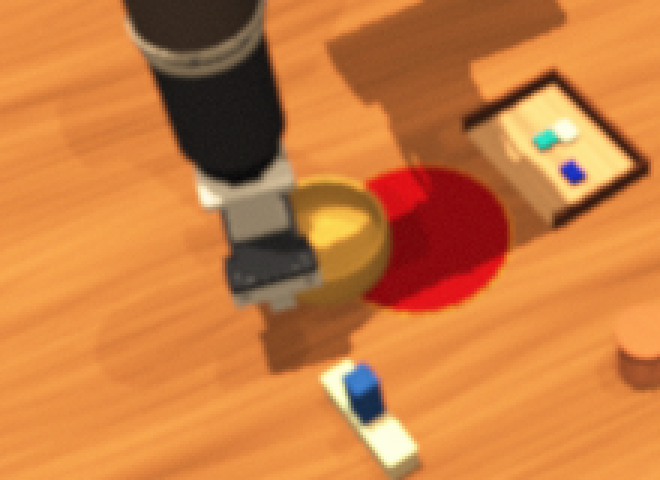

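```bash
python3 -c "
from h import *
for q in [(321,228),(321,233),(318,230)]:
  print(ray('scene',[np.array(q)/3+[80,100]],.058))
# rightmost/topmost of the brass mask
p,d=vision.capture('scene')
c=blob(p,(18,100,50),(32,255,255),(160,150,220,210))[0].reshape(-1,2);print(c[c[:,0].argmax()],c[c[:,1].argmin()],c[c[:,1].argmax()])
"
```

```text
[[ 0.49522463 -0.10419665  0.058     ]]
[[ 0.50063269 -0.10625597  0.058     ]]
[[ 0.49613068 -0.10754786  0.058     ]]
[202 174] [189 169] [186 182]
```

The bowl centre is about 50 mm ahead of the TCP, matching the geometry, so about 90 mm remains. I'll go 80 mm and look.

```bash
python3 -m inch '[[[0,9,0],[0,0,0],1],[[0,18,0],[0,0,0],1],[[0,27,0],[0,0,0],1],[[0,36,0],[0,0,0],1],[[0,45,0],[0,0,0],1]]';python3 -m inch '[[[0,9,0],[0,0,0],1],[[0,18,0],[0,0,0],1],[[0,26,0],[0,0,0],1],[[0,32,0],[0,0,0],1],[[0,36,0],[0,0,0],1]]';python3 -c "
from h import *
move(.497,-.0676,.026,172.9)
p,d=vision.capture('scene');cv2.imwrite('pics/s10.png',p[110:250,140:320,::-1].repeat(4,0).repeat(4,1))
"
```

```text
time_s: 13.72
tcp_pos: [0.4916, -0.1094, 0.0271]
eef_rot: [179.9, 0.0, 172.9]
contact_force: [0.3, -3.1, 0.4]
gripper_width: 0.0876
time_s: 14.13
tcp_pos: [0.496, -0.0728, 0.0271]
eef_rot: [179.9, -0.0, 173.0]
contact_force: [-0.1, -2.8, 0.1]
gripper_width: 0.0876
t 14.13 shift [-0.3  5.3  1.1] turn [ 0.1  -0.01  0.06] tcp [ 0.496  -0.0728  0.0271] [ 1.7990e+02 -1.0000e-02  1.7296e+02]
```

View pics/s10.png

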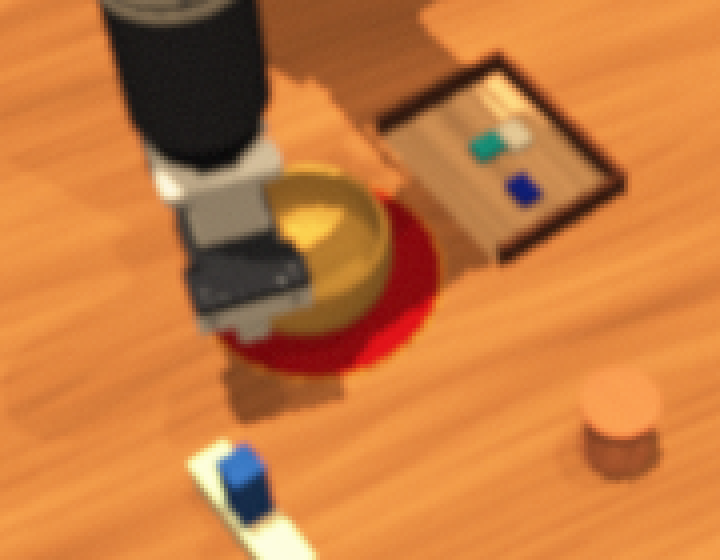

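The bowl rim is at about (300-390, 165-330) and by estimate sits 10 mm short of centre. I'll push 10 mm more, then back off and look from above.

```bash
python3 -m inch '[[[0,4,0],[0,0,0],1],[[0,7,0],[0,0,0],1],[[0,9,0],[0,0,0],1],[[0,10,0],[0,0,0],1],[[0,10,0],[0,0,0],1]]';python3 -m inch '[[[0,-2,0],[0,0,0],1],[[0,-8,0],[0,0,0],1],[[0,-20,0],[0,0,0],1],[[0,-40,0],[0,0,0],1],[[0,-65,0],[0,0,0],1]]';python3 -m inch '[[[0,-15,0],[0,0,0],1],[[0,-20,-20],[0,0,0],1],[[0,-40,-60],[0,0,0],1],[[0,-80,-100],[0,0,0],1],[[0,-120,-130],[0,0,0],1]]';python3 -m inch '[[[0,-40,0],[0,0,0],1],[[0,-80,0],[0,0,0],1],[[0,-120,0],[0,0,0],1],[[0,-140,0],[0,0,0],1],[[0,-140,0],[0,0,0],1]]'; python3 -c "
from h import *
print(r.get_state()['qd'])
for n in('top','scene'):
  p,d=vision.capture(n);np.save('pics/%s11.npy'%n,p);cv2.imwrite('pics/%s11.png'%n,cv2.resize(p[100:300,170:430,::-1] if n=='top' else p[110:270,140:330,::-1],None,fx=3,fy=3,interpolation=cv2.INTER_CUBIC))
"
```

```text
time_s: 14.6
tcp_pos: [0.4974, -0.0625, 0.0271]
eef_rot: [179.9, -0.0, 173.0]
contact_force: [-0.4, -1.6, -0.3]
gripper_width: 0.0876
time_s: 15.02
tcp_pos: [0.4896, -0.1277, 0.0271]
eef_rot: [179.9, 0.0, 173.0]
contact_force: [0.8, 0.1, -0.2]
gripper_width: 0.0876
time_s: 15.43
tcp_pos: [0.4773, -0.2286, 0.1428]
eef_rot: [179.9, 0.1, 173.1]
contact_force: [0.9, 0.7, -0.9]
gripper_width: 0.0873
time_s: 15.85
tcp_pos: [0.459, -0.3721, 0.142]
eef_rot: [179.9, 0.1, 172.9]
contact_force: [-0.2, -0.4, 0.4]
gripper_width: 0.0877
[ 3.23486489 -1.41436605 -2.38311784 -1.00124435  0.39692175 -3.61051342]
```

View pics/top11.png

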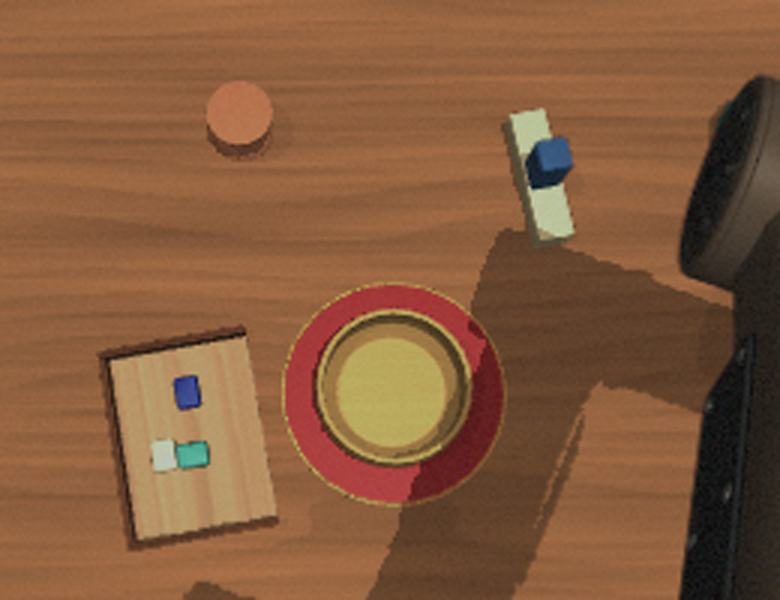

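View pics/scene11.png

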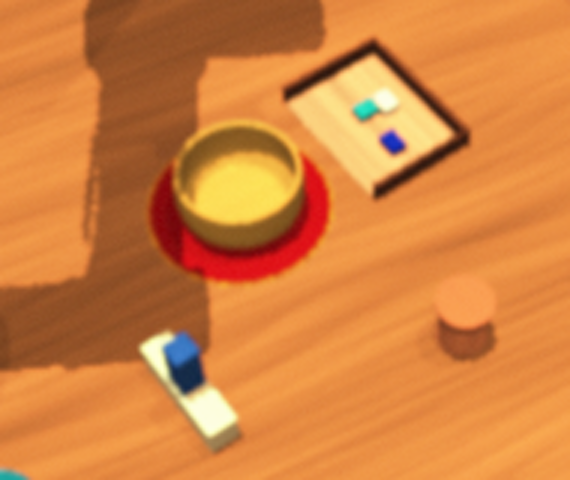

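The top view shows the bowl, rim centre (394,387), well within the mat, centre (394,394). The stones are inside the tray and the scraper stands clear. Checking in numbers.

```bash
python3 -c "
from h import *
p=np.load('pics/top11.npy');f=lambda q,z:ray('top',[np.array(q)/3+[170,100]],z)[0]
b=f((394,387),.058);m=f((394,394),0);print('bowl',b,'mat',m,'d',np.linalg.norm((b-m)[:2]))
b=ray('scene',[np.array((239,173))/3+[140,110]],.058)[0];m=ray('scene',[np.array((240,205))/3+[140,110]],0)[0];print('scene bowl',b,'mat',m,'d',np.linalg.norm((b-m)[:2]))
for n,q in [('blue',(187,392)),('ivory',(164,455)),('turq',(193,455))]:
  e=f(q,.012)[:2]-[.4668,.152];print(n,e@[.988,.156],e@[-.156,.988])
h=f((552,155),.095);print('scraper handle',h,'lamp',f((240,110),.058),f((167/2.8*3-190*3+570,0),0)[:0])
s=r.get_state();print(s['time_s'],s['contact_force'],s['tcp_pos'])
p0=np.load('pics/top0.npy').astype(int);q=np.abs(p.astype(int)-p0).max(2);print('lamp/bell px diff',q[125:155,236:264].max(),q[165:195,110:140].max())
p0=np.load('pics/scene0.npy').astype(int);q=np.abs(np.load('pics/scene11.npy').astype(int)-p0).max(2);print('box px diff',q[265:297,124:158].mean(),q[265:297,124:158].max())
"
```

```text
bowl [ 0.50028037 -0.01020498  0.058     ] mat [ 0.50083168 -0.01362887  0.        ] d 0.003467992021075422
scene bowl [ 0.50940779 -0.0103175   0.058     ] mat [ 0.50388133 -0.01176769  0.        ] d 0.005713571908970567
blue 0.035153251407261187 -0.0021616516545249187
ivory -0.012372017202607478 0.023616783350596006
turq -0.016072582499768177 0.000430619517590266
scraper handle [ 0.67610829 -0.13373589  0.095     ] lamp [0.72630313 0.11078738 0.058     ] []
15.95 [ 0.02072888  0.19828855 -0.09019913] [ 0.45929347 -0.36909762  0.14196238]
lamp/bell px diff 19 16
box px diff 5.522058823529412 10
```

Everything checks out and the gripper hangs free, so I'm handing in.

```bash
python3 -m inch '[[[0,0,0],[0,0,0],1],[[0,0,0],[0,0,0],1],[[0,0,0],[0,0,0],1]]'; python3 -c "
from plant import r
print(r.close_job())"
```

```text
time_s: 16.2
tcp_pos: [0.4594, -0.3684, 0.1421]
eef_rot: [179.8, 0.1, 173.0]
contact_force: [-0.0, -0.1, -0.2]
gripper_width: 0.0877
the job is handed in; nothing more can be done
None
```

I swept the three stones into the tray in one straight pass with the scraper, then stood the scraper back near its original spot. After that I pushed the bowl along the counter, cradled between the open fingers, onto the mat. I handed the job in at 16.2 s; it reports no verdict.

These are my last checks, all from the camera images:
- **Stones:** their centres are at tray y of about -2, 0 and +24 mm (the limit is -50), with x between -16 and +35 mm.
- **Bowl:** it stands upright, 3.5 mm from the mat's centre by the top view and 5.7 mm by the scene view, so no part sticks out past the edge.
- **Scraper:** it stands upright about 0.21 m from the mat's centre and well clear of the tray.
- **Bystanders:** the bell, trinket box and lamp show no change beyond image noise.
- **Robot:** it touches nothing, and the contact force reads near zero.

No check failed. The two cameras disagreed by up to about 9 mm on the bowl's position, but both put it well inside the 27 mm margin.

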